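# Turn the leaf of the market stall's price book

### The job

The price book on the stall counter is open with its stiff leaf standing ajar over the right-hand page (right and left as seen from the robot), and a small yellow carton has been left on the left-hand page. Using only the fingertips, first push the yellow carton off the left page until it stands upright and wholly on the counter beside the book, sliding it and not picking it up; then push the leaf up, over the spine and down on the other side until it lies flat on the left page. Be gentle: pinch nothing, and leave the tins, the bowl and the other cartons where they are.

Things in the scene. Friction and masses are not known exactly. Their poses are not given: they have to be found in the camera images.
- book: the open price book's base, a black board fixed to the counter: 200 mm along its x, 290 mm along its y, 5 mm thick. Origin: centre of its underside, on the counter. The spine runs along its x axis at y = 0; the right page is on its -y side, the left page on its +y side; each page reaches 145 mm from the spine. Two spine brackets at x = +-94 mm stand 17 mm high and reach 8 mm either side of the spine. Its yaw differs from run to run, up to 0.3 rad either way.
- spine (a point): the leaf's hinge line, at its middle: 11 mm above the counter, directly above the book's origin, axes as the book's
- leaf (a joint): angle of the leaf about the spine, rad: 0 flat over the right (-y) page, 1.57 upright, 3.14 flat over the left (+y) page, where it stops. Starts ajar between 0.35 and 0.75. A stiff friction hinge: it stays where it is left and never falls by itself; about 1 to 3 N at the free edge turns it. The leaf cannot lie flat on the left page while the carton is there.
- leaf_edge (a point): middle of the leaf's free edge (marked with a red strip), 135 mm from the spine. The leaf is a stiff white board with colour pictures, 4 mm thick, 170 mm long along the spine, 120 g; it lies centred on the hinge line, so when flat its upper face is 13 mm above the counter
- carton_center (a point): centre of the small yellow carton with a red band, 60 mm (its x) by 45 mm (its y) by 50 mm high, about 120 g; it stands loose on the left page, its axes turned up to 0.25 rad from the book's. Centre 25 mm above its underside
- tin_red: red and brass tin, 54 mm diameter, 80 mm high, loose, standing behind the book (+x side); origin: centre of underside. Leave alone
- tin_green: green and yellow tin, 54 mm diameter, 80 mm high, loose, standing behind the book (+x side); origin: centre of underside. Leave alone
- carton_blue: blue carton, 50 x 80 x 45 mm high, loose, on the counter far to the left; origin: centre of underside. Leave alone
- carton_orange: orange carton, 50 x 80 x 45 mm high, loose, on the counter far to the left; origin: centre of underside. Leave alone
- tin_black: black and brass tin, 60 mm diameter, 70 mm high, loose, on the counter to the right; origin: centre of underside. Leave alone
- coin_bowl: blue coin bowl, 100 mm across, 40 mm high, loose, on the counter to the right; origin: centre of underside. Leave alone
Mind the look-alikes: they are no part of the job. Leave any purple or turquoise look-alike of the part that bears carton_center alone.

How it is judged (in metres and radians):
On the way, in this order (a step that is already met when the one before it is completed fails the run):
1. the yellow carton stands upright on the counter, off the left page, with the leaf still on the right side (height (world z) of carton_center below 0.0275 m and angle between carton_center's own z axis and vertical below 0.06 rad and (y of carton_center in the frame of book above 0.16 m or (y of carton_center in the frame of book above 0 m and (x of carton_center in the frame of book above 0.118 m or x of carton_center in the frame of book below -0.118 m))) and value of joint leaf below 1.3 rad), for 0.2 s.
2. the leaf has passed over the spine (value of joint leaf above 1.8 rad).
At the end, for the whole second after the job is handed in: the leaf lies flat on the left page (within 0.1 rad), the yellow carton stands upright and still on the counter off the left page, and every other loose thing is within 20 mm of where it started (value of joint leaf above 3.04 rad and height (world z) of carton_center below 0.0275 m and angle between carton_center's own z axis and vertical below 0.06 rad and (y of carton_center in the frame of book above 0.16 m or (y of carton_center in the frame of book above 0 m and (x of carton_center in the frame of book above 0.118 m or x of carton_center in the frame of book below -0.118 m))) and linear speed of carton below 0.02 m/s and distance of each of tin_red, tin_green, carton_blue, carton_orange, tin_black, coin_bowl from where it was at the start of the episode below 0.02 m); the robot touches nothing.
It fails at once if the yellow carton is lifted (more than 20 mm above the page) (height (world z) of carton_center above 0.05 m).
It fails at once if the yellow carton is tipped over (angle between carton_center's own z axis and vertical above 0.7 rad).
It fails at once if the yellow carton is pinched or struck hard (over 30 N) (contact force between the fingers and carton above 30 N).
It fails at once if the book or its leaf is pinched or pressed hard (over 30 N) (contact force between the fingers and book above 30 N).
It fails at once if a tin, the bowl or another carton is disturbed (moved over 20 mm) (distance of any of tin_red, tin_green, carton_blue, carton_orange, tin_black, coin_bowl from where it was at the start of the episode above 0.02 m).
It also fails if it takes over 58 s, if anything falls off the work surface, if the arm or the gripper's body presses on something with over 40 N, if the wrist force passes 120 N, or if a joint passes its speed limit or range.

### The arm

A 6-joint arm with a two-finger parallel gripper is mounted at the origin on the work surface. World frame = base frame: x ahead of the robot, y to its left, z up, the work surface at z = 0. Lengths are in mm, angles in degrees, forces in N, time in s.
With the tool pointing down it reaches from about 350 to 725 mm from the base axis. Payload 6 kg.
Tool frame: the origin (TCP) lies at the very end of the fingers, on their centre line; the grasp point (between the pads) lies 19 mm behind it; y points along the fingers, z is the direction in which the jaws open and shut, and the axes are right-handed (so a half turn about y gives the same grasp; the last joint's range is limited). The gripper opens to 85 mm and grips with 20 to 120 N. Pads are 22 mm wide; open, the fingers measure 114 mm over their backs; the gripper's body (76 mm by 85 mm) begins 54 mm behind the grasp point. The pads swing forward as they close: fully open they stand 13 mm farther back than shut.
Start: joints at [83.577, 2.303, 4.859, 0, -92.561, -19.12], TCP at [258.68, 541.349, 231.261] pointing down, gripper open.
Joint ranges: [-146.85, 146.85], [-73.84, 115.35], [-62.03, 85.46], [-188.31, 113.3], [-161.28, -10.13], [-171.36, 171.36]. Speed limits (degrees/s): [147.25, 147.25, 172.46, 180, 180, 180].

### API

Orientations are given as a 3x3 rotation matrix whose columns are the frame's x, y, z axes.
In Python, from bench import arm gives the robot as it stands. The module is installed in compiled form; this text tells all that it offers.
- The arm moves only by the tool jog_arm, never from a script. Its argument "series" is a list of rows, each an object with "dp": the shift along the tool's x, y, z in units of 50 mm (1.0 is 50 mm), a list of three; "angular": the turn, a rotation vector about the tool's x, y, z in units of 10 degrees (1.0 is 10 degrees), a list of three; "gripper": the finger opening in mm, from 0 to 85.4. A call has 1 to 12 rows; each row shifts and turns the commanded pose from where the row before left it, along the tool's axes as they then stand; what a row does not reach is not made up. A row lasts 1/8 s, in which the tool goes at most 62.5 mm and 10.7 degrees, less where a joint would pass 70% of its speed; a pose out of reach is approached as far as the arm can. A call is refused whole if a number of a shift passes 1 or a number of a turn 1, either way. A call with a gripper value outside its range is refused whole. The fingers move at their own pace and stop on an object; "newtons" is the grip in N (left out, the last holds). Time passes only in rows, so rows that do not move let the fingers close. It gives the time, the measured TCP pose, the force and the opening at its end, in the units of the state.
- arm.read_state(): the state, without advancing time (a new reading comes with each control period).
- arm.snapshot(name): name is "side" or "top" or "wrist"; returns a dict with "image" (480x640x3 uint8, blue, green, red), "range_z" (480x640 float32, mm along the optical axis (not along the pixel's ray), 0 where there is no reading), "vfov" (degrees; the focal length in pixels is half the picture's height over the tangent of half this angle, whatever the lens; pixels are square), "cx", "cy" (the principal point, pixels), "origin" and "orientation" of the camera in the world. Camera axes: x right, y down, z forward; pixel columns grow to the right and rows downward; lengths in mm; the calibration is good to about 2 mm. A picture is of the moment at which its call begins.
- arm.finish_job(): hands the job in, once; it reports no verdict.
The state is a dict: "clock": time; "qpos": joint angles; "qd": joint speeds; "joint_efforts": joint torques, N m; "eef_pos": TCP position; "eef_rot": TCP orientation; "contact_force": force on the tool from outside, world axes, zero at the start; "ft_torque": the same for the moment, N m; "gripper_width": finger opening in mm.
Only numpy, scipy, OpenCV 4.12 (cv2) and the standard library are available. Lean on these libraries where they do the work, as an engineer would, in place of code of your own. Each camera call takes 0.05 s, during which the arm holds its last target. There are 200 camera calls.

## Working session

There is one attempt and no reset: what is moved stays moved. The work goes in short steps, Python scripts to look and compute and a tool call to move; the robot and the scene stay as the last step left them, time stands still between calls to the robot, and variables do not carry over. Pictures are saved under pics/ and viewed, about 8 in all and at most 12, crops included, and the job is handed in when it is done.

Besides the shell and the picture viewer there is one more tool, called after "Request:" as name(argument=value, ...), one argument or row to a line, values as JSON. jog_arm: Moves the arm, as the interface text tells. Its arguments: {"type":"object","properties":{"series":{"type":"array"},"newtons":{"type":"number"}},"required":["series"]}

```bash
mkdir -p pics; cat > h.py <<'E'
import numpy as np, cv2
from bench import arm
def pts(s):
    f=240/np.tan(np.radians(s["vfov"])/2); z=s["range_z"]
    v,u=np.mgrid[0:480,0:640]
    c=np.stack([(u-s["cx"])/f*z,(v-s["cy"])/f*z,z],-1)
    w=c@np.array(s["orientation"]).T+np.array(s["origin"]); w[z==0]=np.nan
    return w
E
python3 - <<'E'
from h import *
st=arm.read_state(); print({k:np.round(v,3).tolist() for k,v in st.items()})
for n in("top","side"):
    s=arm.snapshot(n); np.save(n+"0.npy",pts(s)); cv2.imwrite(f"pics/{n}0.png",s["image"]); print(n,s["origin"],s["vfov"],s["cx"],s["cy"])
E
```

```text
{'clock': 0.0, 'qpos': [83.578, 2.338, 4.802, -0.028, -92.561, -19.121], 'qd': [-0.045, -0.053, 0.044, -0.108, -0.006, 0.065], 'joint_efforts': [-0.0, -36.82, 34.741, 6.932, -0.005, 0.0], 'eef_pos': [258.472, 541.105, 230.279], 'eef_rot': [[-0.902, -0.001, -0.431], [0.431, -0.002, -0.902], [-0.0, -1.0, 0.002]], 'contact_force': [-0.126, -0.491, -0.027], 'ft_torque': [0.022, -0.04, -0.03], 'gripper_width': 85.402}
top [ 320.4951767     7.3554746  1597.42743485] 43.09233308102496 326.4708309480027 240.53864570847222
side [ 246.167369   -682.30226942  620.3862861 ] 56.28182686961333 322.16530891984075 243.85253906369482
```

View pics/top0.png

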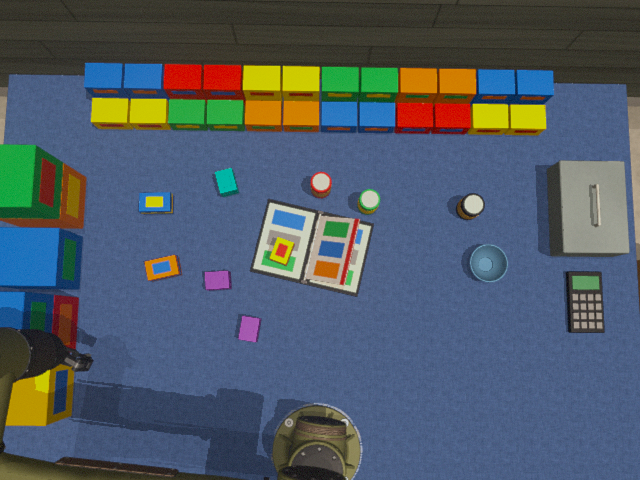

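View pics/side0.png

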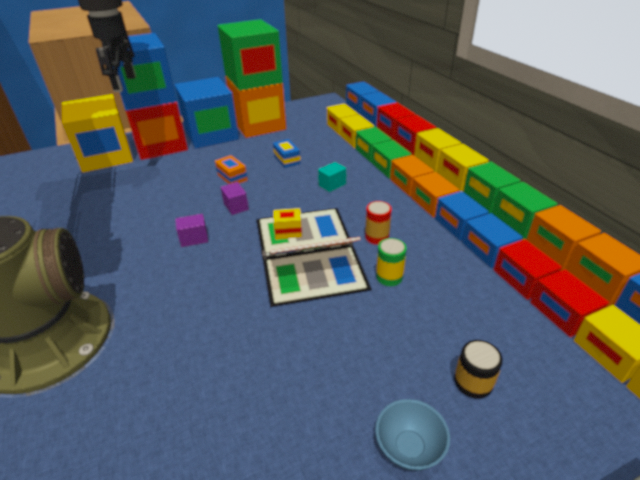

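The top view shows the book centred near (312,247) and the yellow carton with its red band at (282,250). Look-alikes are purple at (217,280) and (249,328), turquoise at (226,181), and small blue/orange cartons at (156,203) and (162,267). The one on the left page at (282,250) is the yellow one. I'll measure it next.

```bash
python3 - <<'E'
from h import *
w=np.load("top0.npy"); im=cv2.imread("pics/top0.png")
z=w[...,2]
sub=np.zeros((480,640),bool); sub[190:305,240:380]=1
dark=(im.max(2)<60)&sub&(z<12)
m=sub&((z>3)|(dark))
# board: not blue-counter mask
hsv=cv2.cvtColor(im,cv2.COLOR_BGR2HSV)
P=w[dark][:,:2].astype(np.float32); print("dark",len(P),cv2.minAreaRect(P), np.nanmedian(z[dark]))
print("counter z",np.nanmedian(z[300:340,300:340]))
# carton
c=np.zeros_like(sub); c[225:275,255:305]=1
c&=(z>45)&(z<65); P=w[c]; print("carton top",len(P),P.mean(0),cv2.minAreaRect(P[:,:2].astype(np.float32)))
# leaf: red strip
r=sub&(hsv[...,1]>150)&((hsv[...,0]<8)|(hsv[...,0]>172)); r[:,:335]=0; r[:212]=0
P=w[r]; print("strip",len(P),P[P[:,0].argsort()][::10].round(1))
for n,(u,v) in dict(red=(321,184),green=(369,201),black=(471,206),bowl=(489,263),p1=(217,280),p2=(249,328),tq=(226,181),blue=(156,203),orange=(162,267)).items(): print(n,np.nanmedian(w[v-3:v+4,u-3:u+4].reshape(-1,3),0).round())
crop=cv2.resize(im[170:340,195:395],None,fx=4,fy=3.5*4/3.5,interpolation=cv2.INTER_CUBIC)[:600]; cv2.imwrite("pics/crop1.png",crop)
E
```

```text
dark 160 ((517.32275390625, 17.472183227539062), (286.1755676269531, 194.68600463867188), 77.61951446533203) 5.248905414956084
counter z 0.3185890584848039
carton top 419 [500.36208314  95.06810751  55.24958455] ((501.1483154296875, 95.1251449584961), (45.082763671875, 60.902469635009766), 70.87061309814453)
strip 248 [[413.1 -58.3  98.6]
 [420.7 -58.4  95.7]
 [427.8 -60.6 100.5]
 [433.1 -65.7  96.2]
 [440.3 -63.1  99. ]
 [447.4 -67.8 102.9]
 [453.1 -63.3  94. ]
 [460.  -70.4 100.5]
 [465.8 -68.3  91.7]
 [472.7 -72.9  98.7]
 [480.  -75.2 100.1]
 [486.1 -70.8  89.3]
 [492.5 -77.7 100.4]
 [499.6 -79.9 103.8]
 [505.5 -75.4  96.1]
 [512.7 -80.2  98.8]
 [519.7 -84.8 103.5]
 [525.8 -80.3  95.4]
 [533.3 -82.8  95.9]
 [539.9 -87.3 102.5]
 [545.5 -90.   99.1]
 [553.  -87.5  99.7]
 [560.7 -92.5  99.1]
 [566.4 -90.2  94.9]
 [573.8 -97.6  96.7]]
red [669.  -4.  81.]
green [ 626. -127.   81.]
black [ 618. -390.   71.]
bowl [ 478. -451.    4.]
p1 [423. 257.  51.]
p2 [303. 173.  50.]
tq [680. 242.  51.]
blue [621. 422.  46.]
orange [455. 399.  46.]
```

View pics/crop1.png

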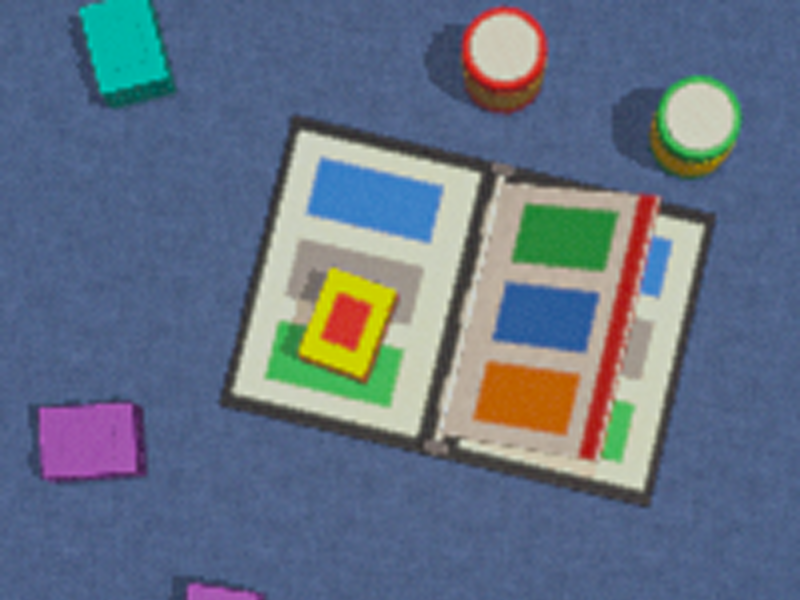

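Request:
jog_arm(
  series=[
    {"dp": [-0.4,0,0.35],"angular": [0,0,0],"gripper": 20},
    {"dp": [-0.8,0,0.65],"angular": [0,0,0],"gripper": 20},
    {"dp": [-0.8,0,0.65],"angular": [0,0,0],"gripper": 20},
    {"dp": [-0.8,0,0.65],"angular": [0,0,0],"gripper": 20},
    {"dp": [-0.8,0,0.65],"angular": [0,0,0],"gripper": 20},
    {"dp": [-0.8,0,0.65],"angular": [0,0,0],"gripper": 20},
    {"dp": [-0.8,0,0.65],"angular": [0,0,0],"gripper": 20},
    {"dp": [-0.8,0,0.65],"angular": [0,0,0],"gripper": 20},
    {"dp": [-0.8,0,0.65],"angular": [0,0,0],"gripper": 20},
    {"dp": [-0.8,0,0.65],"angular": [0,0,0],"gripper": 20},
    {"dp": [-0.4,0,0.35],"angular": [0,0,0],"gripper": 20},
    {"dp": [0,0,0],"angular": [0,0,0],"gripper": 20},
  ],
)

```text
clock: 1.6
eef_pos: [478.6, 71.9, 230.8]
eef_rot: [[-0.901, -0.001, -0.434], [0.434, -0.001, -0.901], [0.001, -1.0, 0.001]]
contact_force: [0.3, 0.7, -0.9]
gripper_width: 20.0
```

Request:
jog_arm(
  series=[
    {"dp": [0,0,0],"angular": [0,0.9,0],"gripper": 20},
    {"dp": [0,0,0],"angular": [0,0.95,0],"gripper": 20},
    {"dp": [0,0,0],"angular": [0,0.95,0],"gripper": 20},
    {"dp": [0,0,0],"angular": [0,0.95,0],"gripper": 20},
    {"dp": [0,0,0],"angular": [0,0.95,0],"gripper": 20},
    {"dp": [0,0,0],"angular": [0,0.95,0],"gripper": 20},
    {"dp": [0,0,0],"angular": [0,0.95,0],"gripper": 20},
    {"dp": [0,0,0],"angular": [0,0.95,0],"gripper": 20},
    {"dp": [0,0,0],"angular": [0,0.8,0],"gripper": 20},
    {"dp": [0,0,0],"angular": [0,0,0],"gripper": 20},
  ],
)

```text
clock: 2.85
eef_pos: [478.0, 74.2, 231.1]
eef_rot: [[0.324, -0.0, -0.946], [0.946, 0.0, 0.324], [-0.0, -1.0, 0.0]]
contact_force: [-0.2, -0.2, -0.4]
gripper_width: 20.2
```

```bash
cat >> h.py <<'E'
yaw=np.radians(-12.4); B=np.array([517,17.5,0.])
RB=np.array([[np.cos(yaw),-np.sin(yaw),0],[np.sin(yaw),np.cos(yaw),0],[0,0,1]])
def tb(p): return (np.array(p)-B)@RB
def to_tool(p,st=None):
    st=st or arm.read_state(); return np.array(st["eef_rot"]).T@(np.array(p)-st["eef_pos"])/50
def show():
    st=arm.read_state(); np.set_printoptions(precision=3,suppress=True)
    print(st["clock"],"tcp",np.array(st["eef_pos"]),"book",tb(st["eef_pos"]),"\nR_book\n",RB.T@np.array(st["eef_rot"]),"\nF",np.array(st["contact_force"]),"w",st["gripper_width"],"q",np.array(st["qpos"])); return st
E
python3 - <<'E'
from h import *
show(); print(to_tool([486.3,52.5,18]))
E
```

```text
2.85 tcp [478.036  74.165 231.086] book [-50.223  46.976 231.086] 
R_book
 [[ 0.113 -0.    -0.994]
 [ 0.994 -0.     0.113]
 [-0.    -1.     0.   ]] 
F [-0.234 -0.188 -0.417] w 20.216178643369933 q [ 32.775 -15.643 -11.593  -0.013 -94.069 -51.683]
[-0.356  4.262 -0.298]
```

Request:
jog_arm(
  series=[
    {"dp": [-0.38,0.2,-0.3],"angular": [0,0,0],"gripper": 20},
    {"dp": [0,0.8,0],"angular": [0,0,0],"gripper": 20},
    {"dp": [0,0.8,0],"angular": [0,0,0],"gripper": 20},
    {"dp": [0,0.8,0],"angular": [0,0,0],"gripper": 20},
    {"dp": [0,0.6,0],"angular": [0,0,0],"gripper": 20},
    {"dp": [0,0.3,0],"angular": [0,0,0],"gripper": 20},
    {"dp": [0,0,0],"angular": [0,0,0],"gripper": 20},
    {"dp": [0,0,0],"angular": [0,0,0],"gripper": 20},
  ],
)

```text
clock: 3.85
eef_pos: [487.2, 50.9, 57.9]
eef_rot: [[0.325, 0.002, -0.946], [0.946, 0.0, 0.325], [0.001, -1.0, -0.002]]
contact_force: [0.2, -0.5, 0.3]
gripper_width: 19.9
```

```bash
python3 - <<'E'
from h import *
show(); print(to_tool([486.3,52.5,18]))
s=arm.snapshot("side"); cv2.imwrite("pics/s1.png",cv2.resize(s["image"][150:330,200:440],None,fx=3,fy=3))
E
```

```text
3.85 tcp [487.223  50.861  57.9  ] book [-36.246  26.189  57.9  ] 
R_book
 [[ 0.115  0.002 -0.993]
 [ 0.993  0.001  0.115]
 [ 0.001 -1.    -0.002]] 
F [ 0.187 -0.458  0.262] w 19.89339143446948 q [ 29.641 -12.343 -27.052   0.044 -75.169 -48.64 ]
[0.024 0.798 0.03 ]
```

View pics/s1.png

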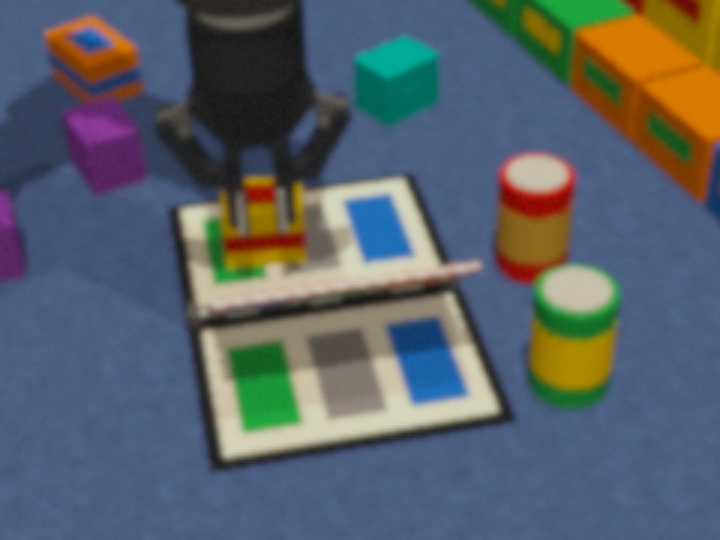

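Fingers at (235,210) and (300,210) are directly behind the carton's near face and clear of the leaf. Next I lower them and push.

Request:
jog_arm(
  series=[
    {"dp": [0,0.4,0],"angular": [0,0,0],"gripper": 20},
    {"dp": [0,0.36,0],"angular": [0,0,0],"gripper": 20},
    {"dp": [0,0,0],"angular": [0,0,0],"gripper": 20},
    {"dp": [0.1,0,0],"angular": [0,0,0],"gripper": 20},
    {"dp": [0.1,0,0],"angular": [0,0,0],"gripper": 20},
    {"dp": [0.1,0,0],"angular": [0,0,0],"gripper": 20},
    {"dp": [0.1,0,0],"angular": [0,0,0],"gripper": 20},
    {"dp": [0.1,0,0],"angular": [0,0,0],"gripper": 20},
    {"dp": [0.1,0,0],"angular": [0,0,0],"gripper": 20},
    {"dp": [0.1,0,0],"angular": [0,0,0],"gripper": 20},
    {"dp": [0.1,0,0],"angular": [0,0,0],"gripper": 20},
  ],
)

```text
clock: 5.28
eef_pos: [499.5, 88.6, 18.3]
eef_rot: [[0.326, -0.0, -0.945], [0.945, -0.0, 0.326], [-0.0, -1.0, -0.0]]
contact_force: [-0.7, -2.5, 2.9]
gripper_width: 19.8
```

Request:
jog_arm(
  series=[
    {"dp": [0.15,0,0],"angular": [0,0,0],"gripper": 20},
    {"dp": [0.15,0,0],"angular": [0,0,0],"gripper": 20},
    {"dp": [0.15,0,0],"angular": [0,0,0],"gripper": 20},
    {"dp": [0.15,0,0],"angular": [0,0,0],"gripper": 20},
    {"dp": [0.15,0,0],"angular": [0,0,0],"gripper": 20},
    {"dp": [0.15,0,0],"angular": [0,0,0],"gripper": 20},
  ],
)

```text
clock: 6.02
eef_pos: [514.3, 131.3, 18.3]
eef_rot: [[0.326, -0.0, -0.945], [0.945, -0.0, 0.326], [-0.0, -1.0, -0.0]]
contact_force: [-0.3, -2.3, 1.7]
gripper_width: 20.4
```

```bash
python3 - <<'E'
from h import *
show()
s=arm.snapshot("side"); cv2.imwrite("pics/s2.png",cv2.resize(s["image"][130:330,160:420],None,fx=3,fy=3))
E
```

```text
6.025 tcp [514.252 131.321  18.301] book [-27.125 110.576  18.301] 
R_book
 [[ 0.116  0.    -0.993]
 [ 0.993 -0.     0.116]
 [-0.    -1.    -0.   ]] 
F [-0.253 -2.278  1.664] w 20.44226035448804 q [ 36.06   -3.631 -23.558   0.009 -70.082 -55.103]
```

View pics/s2.png

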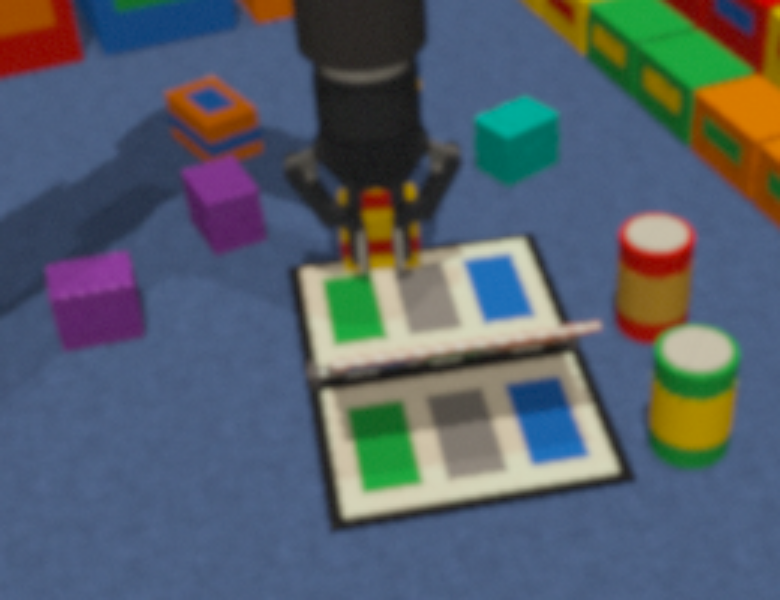

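The carton is being pushed squarely ahead of the fingers at (375,230). The leaf and the look-alikes haven't moved.

Request:
jog_arm(
  series=[
    {"dp": [0.12,0,0],"angular": [0,0,0],"gripper": 20},
    {"dp": [0.12,0,0],"angular": [0,0,0],"gripper": 20},
    {"dp": [0.12,0,0],"angular": [0,0,0],"gripper": 20},
    {"dp": [0.12,0,0],"angular": [0,0,0],"gripper": 20},
    {"dp": [0.12,0,0],"angular": [0,0,0],"gripper": 20},
    {"dp": [0.12,0,0],"angular": [0,0,0],"gripper": 20},
    {"dp": [0.12,0,0],"angular": [0,0,0],"gripper": 20},
    {"dp": [0.1,0,0],"angular": [0,0,0],"gripper": 20},
    {"dp": [0,0,0],"angular": [0,0,0],"gripper": 20},
    {"dp": [-0.1,0,0],"angular": [0,0,0],"gripper": 20},
    {"dp": [-0.4,0,0],"angular": [0,0,0],"gripper": 20},
    {"dp": [0,-0.5,0],"angular": [0,0,0],"gripper": 20},
  ],
)

```text
clock: 7.58
eef_pos: [519.3, 149.2, 41.5]
eef_rot: [[0.328, -0.004, -0.945], [0.945, -0.002, 0.328], [-0.003, -1.0, 0.003]]
contact_force: [1.0, -0.5, 0.4]
gripper_width: 19.6
```

Request:
jog_arm(
  series=[
    {"dp": [0,-1,0],"angular": [0,0,0],"gripper": 0},
    {"dp": [0,-1,0],"angular": [0,0,0],"gripper": 0},
    {"dp": [0,-1,0],"angular": [0,0,0],"gripper": 0},
    {"dp": [-1,-0.6,0],"angular": [0,-0.3,0],"gripper": 0},
    {"dp": [-1,0,0],"angular": [0,-0.35,0],"gripper": 0},
    {"dp": [-1,0,0],"angular": [0,0,0],"gripper": 0},
    {"dp": [-1,0,0],"angular": [0,0,0],"gripper": 0},
    {"dp": [-1,0,0],"angular": [0,0,0],"gripper": 0},
    {"dp": [-0.5,0,0],"angular": [0,0,0],"gripper": 0},
    {"dp": [0,0,0],"angular": [0,0,0],"gripper": 0},
  ],
)

```text
clock: 8.82
eef_pos: [452.0, -116.4, 223.6]
eef_rot: [[0.22, 0.001, -0.975], [0.975, 0.0, 0.22], [0.0, -1.0, -0.001]]
contact_force: [0.1, -0.6, 0.0]
gripper_width: -0.1
```

```bash
python3 - <<'E'
from h import *
show()
s=arm.snapshot("top"); im=s["image"]; w=pts(s); cv2.imwrite("pics/t3.png",cv2.resize(im[150:310,190:410],None,fx=3,fy=3))
b=tb(w); z=b[...,2]
m=(z>38)&(z<65)&(b[...,1]>120)&(b[...,1]<240)&(abs(b[...,0])<70)
P=b[m]; print(len(P),np.median(P,0),cv2.minAreaRect(P[:,:2].astype(np.float32)))
A=np.c_[P[:,:2]-P[:,:2].mean(0),np.ones(len(P))]; print("tilt",np.linalg.lstsq(A,P[:,2],rcond=None)[0])
E
```

```text
8.825 tcp [ 452.032 -116.37   223.553] book [ -34.706 -144.698  223.553] 
R_book
 [[ 0.006  0.001 -1.   ]
 [ 1.     0.     0.006]
 [ 0.    -1.    -0.001]] 
F [ 0.066 -0.565  0.013] w -0.053177168525561556 q [ 10.466 -18.526 -14.652   0.007 -93.825 -23.2  ]
361 [-15.158 189.316  50.   ] ((-19.22766876220703, 187.16384887695312), (46.65714645385742, 60.4332389831543), 83.27212524414062)
tilt [-0.006 -0.012 49.921]
```

View pics/t3.png

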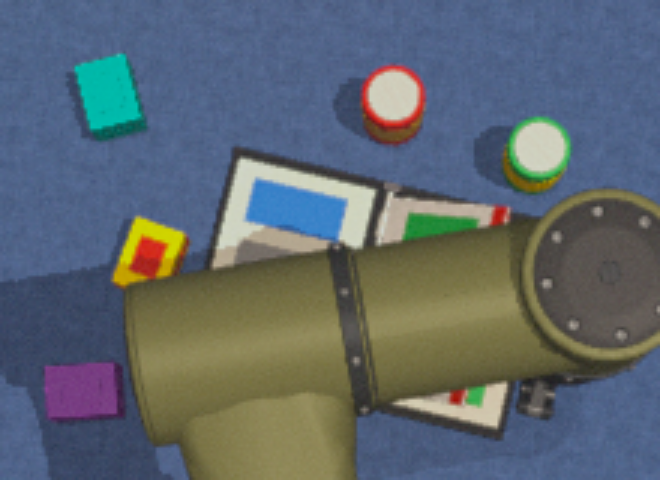

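The carton stands level on the counter at book (-18,188), with its top at 50 mm. That puts its near edge about 17 mm clear of the board. Next I tilt the tool 30° to get under the leaf.

Request:
jog_arm(
  series=[
    {"dp": [0,0,0],"angular": [0,0,-0.8],"gripper": 0},
    {"dp": [0,0,0],"angular": [0,0,-0.8],"gripper": 0},
    {"dp": [0,0,0],"angular": [0,0,-0.8],"gripper": 0},
    {"dp": [0,0,0],"angular": [0,0,-0.6],"gripper": 0},
    {"dp": [0,0,0],"angular": [0,0,0],"gripper": 0},
    {"dp": [0,0,0],"angular": [0,0,0],"gripper": 0},
  ],
)

```text
clock: 9.62
eef_pos: [453.1, -114.2, 223.3]
eef_rot: [[0.188, 0.108, -0.976], [0.846, 0.487, 0.217], [0.499, -0.867, 0.0]]
contact_force: [0.4, 0.2, 0.5]
gripper_width: -0.1
```

```bash
cat > plan.py <<'E'
from h import *
a=np.radians(60); n=np.array([np.sin(a),np.cos(a)]); t=np.array([np.cos(a),-np.sin(a)])
def tip(deg,r=115):
    th=np.radians(deg); L=np.array([-np.cos(th),np.sin(th)]); N=np.array([np.sin(th),np.cos(th)]); h=np.array([0,11.])
    if deg<60: return h+135*L-n*13+20*t
    return h+r*L-N*(2+11*abs(n@N))
E
python3 - <<'E'
from plan import *
st=show()
W=lambda yz:B+RB@np.array([-25,*yz])
print("over",to_tool(W([-150,170])))
R=np.array(st["eef_rot"]); p=None
for d in [20,32,42]+list(range(48,181,6)):
    q=W(tip(d)); print(d,tip(d).round(1),"" if p is None else (R.T@(q-p)/50).round(2)); p=q
E
```

```text
9.625 tcp [ 453.148 -114.167  223.339] book [ -34.089 -142.307  223.339] 
R_book
 [[ 0.002  0.001 -1.   ]
 [ 0.867  0.499  0.002]
 [ 0.499 -0.867  0.   ]] 
F [0.42  0.207 0.526] w -0.0912478466400059 q [-14.508 -12.492  -4.411 -30.21  -97.993  -2.33 ]
over [-0.665  0.848 -0.182]
20 [-128.1   33.4] 
32 [-115.7   58.7] [ 0.47 -0.32  0.  ]
42 [-101.6   77.5] [ 0.43 -0.18  0.  ]
48 [-91.6  87.5] [ 0.27 -0.07  0.  ]
54 [-80.6  96.4] [ 0.28 -0.04  0.  ]
60 [-68.8 104.1] [ 0.28 -0.02  0.  ]
66 [-58.6 110.8] [ 0.24 -0.01  0.  ]
72 [-47.7 116.4] [0.25 0.01 0.  ]
78 [-36.1 120.9] [0.25 0.04 0.  ]
84 [-24.  124.1] [0.24 0.06 0.  ]
90 [-11.5 126. ] [0.24 0.09 0.  ]
96 [  1.2 126.5] [0.23 0.12 0.  ]
102 [ 14.  125.6] [0.21 0.14 0.  ]
108 [ 26.6 123.3] [0.2  0.17 0.  ]
114 [ 39.  119.5] [0.18 0.19 0.  ]
120 [ 51.  114.3] [0.16 0.21 0.  ]
126 [ 62.4 107.8] [0.13 0.23 0.  ]
132 [ 72.9 100.1] [0.11 0.24 0.  ]
138 [82.6 91.1] [0.08 0.25 0.  ]
144 [91.2 81.1] [0.05 0.26 0.  ]
150 [98.6 70.2] [0.02 0.26 0.  ]
156 [103.8  60.7] [-0.01  0.22  0.  ]
162 [108.   50.6] [-0.03  0.22  0.  ]
168 [111.4  40.2] [-0.05  0.21  0.  ]
174 [113.7  29.5] [-0.07  0.21  0.  ]
180 [115.   18.5] [-0.09  0.2   0.  ]
```

Request:
jog_arm(
  series=[
    {"dp": [-0.24,0.62,-0.04],"angular": [0,0,0],"gripper": 0},
    {"dp": [-0.24,0.62,-0.04],"angular": [0,0,0],"gripper": 0},
    {"dp": [-0.24,0.62,-0.04],"angular": [0,0,0],"gripper": 0},
    {"dp": [-0.24,0.62,-0.04],"angular": [0,0,0],"gripper": 0},
    {"dp": [-0.24,0.62,-0.04],"angular": [0,0,0],"gripper": 0},
    {"dp": [0,0,0],"angular": [0,0,0],"gripper": 0},
    {"dp": [0,0,0],"angular": [0,0,0],"gripper": 0},
  ],
)

```text
clock: 10.5
eef_pos: [469.1, -91.6, 60.8]
eef_rot: [[0.186, 0.109, -0.977], [0.847, 0.487, 0.215], [0.499, -0.867, -0.002]]
contact_force: [-1.0, -0.0, 1.1]
gripper_width: -0.2
```

```bash
python3 - <<'E'
from plan import *
st=show()
print(to_tool(B+RB@np.array([-25,*tip(36)])))
s=arm.snapshot("side"); cv2.imwrite("pics/s4.png",cv2.resize(s["image"][150:330,200:440],None,fx=3,fy=3))
E
```

```text
10.5 tcp [469.127 -91.595  60.76 ] book [ -23.329 -116.83    60.76 ] 
R_book
 [[-0.     0.002 -1.   ]
 [ 0.867  0.499  0.001]
 [ 0.499 -0.867 -0.002]] 
F [-1.025 -0.001  1.099] w -0.2263154332498591 q [-11.443  -7.633 -17.144 -30.308 -81.164   3.977]
[ 0.168 -0.037  0.033]
```

View pics/s4.png

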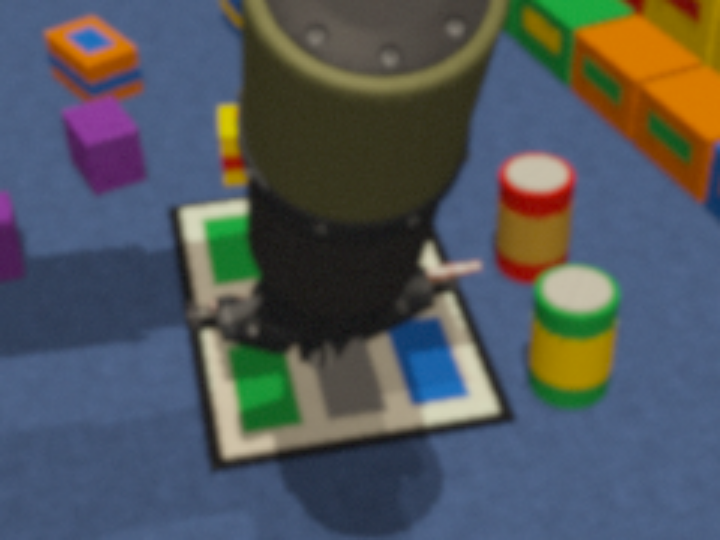

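Request:
jog_arm(
  series=[
    {"dp": [0.22,-0.09,0.02],"angular": [0,0,0],"gripper": 0},
    {"dp": [0.22,-0.09,0.02],"angular": [0,0,0],"gripper": 0},
    {"dp": [0.2,-0.05,0],"angular": [0,0,0],"gripper": 0},
    {"dp": [0.2,-0.05,0],"angular": [0,0,0],"gripper": 0},
    {"dp": [0.2,-0.03,0],"angular": [0,0,0],"gripper": 0},
    {"dp": [0.2,-0.02,0],"angular": [0,0,0],"gripper": 0},
  ],
)

```text
clock: 11.3
eef_pos: [476.5, -46.3, 104.7]
eef_rot: [[0.188, 0.109, -0.976], [0.845, 0.488, 0.217], [0.5, -0.866, -0.0]]
contact_force: [0.7, -1.6, -1.6]
gripper_width: -0.0
```

```bash
python3 - <<'E'
from plan import *
st=show()
for d in (54,60,66): print(d,to_tool(B+RB@np.array([-25,*tip(d)])))
for n_ in("side","top"):
    s=arm.snapshot(n_); w=tb(pts(s)); im=s["image"]; h=cv2.cvtColor(im,cv2.COLOR_BGR2HSV)
    r=(h[...,1]>130)&((h[...,0]<8)|(h[...,0]>172))&(abs(w[...,0])<86)&(abs(w[...,1])<125)&(w[...,2]>35)
    P=w[r]; print(n_,len(P),np.median(P,0) if len(P) else "", np.degrees(np.arctan2(np.median(P[:,2])-11,-np.median(P[:,1]))))
E
```

```text
11.3 tcp [476.535 -46.35  104.722] book [-25.81  -71.05  104.722] 
R_book
 [[ 0.002  0.001 -1.   ]
 [ 0.866  0.5    0.003]
 [ 0.5   -0.866 -0.   ]] 
F [ 0.689 -1.56  -1.631] w -0.03375287406818712 q [ -5.804 -12.121 -16.466 -30.029 -82.864  -3.669]
54 [-0.249  0.049 -0.017]
60 [ 0.033  0.034 -0.016]
66 [ 0.276  0.019 -0.016]
side 47 [ 19.223 -67.095 115.758] 57.36161286400393
top 4 [ 80.921 -61.622 121.523] 60.85807894688969
```

The leaf is following at about 59° with roughly 2.4 N on the tool, so I'll continue along the arc.

Request:
jog_arm(
  series=[
    {"dp": [0.27,0.02,0],"angular": [0,0,0],"gripper": 0},
    {"dp": [0.25,0.02,0],"angular": [0,0,0],"gripper": 0},
    {"dp": [0.25,0.04,0],"angular": [0,0,0],"gripper": 0},
    {"dp": [0.24,0.06,0],"angular": [0,0,0],"gripper": 0},
    {"dp": [0.24,0.09,0],"angular": [0,0,0],"gripper": 0},
    {"dp": [0.23,0.12,0],"angular": [0,0,0],"gripper": 0},
    {"dp": [0.21,0.14,0],"angular": [0,0,0],"gripper": 0},
    {"dp": [0.2,0.17,0],"angular": [0,0,0],"gripper": 0},
    {"dp": [0.18,0.19,0],"angular": [0,0,0],"gripper": 0},
    {"dp": [0.16,0.21,0],"angular": [0,0,0],"gripper": 0},
  ],
)

```text
clock: 12.65
eef_pos: [503.3, 74.1, 113.9]
eef_rot: [[0.188, 0.109, -0.976], [0.845, 0.488, 0.217], [0.5, -0.866, -0.0]]
contact_force: [-0.4, -2.0, 0.2]
gripper_width: 0.3
```

```bash
python3 - <<'E'
from plan import *
st=show()
for d in (114,120,126): print(d,to_tool(B+RB@np.array([-25,*tip(d)])))
s=arm.snapshot("side"); cv2.imwrite("pics/s5.png",cv2.resize(s["image"][110:330,160:440],None,fx=2.7,fy=2.7))
E
```

```text
12.65 tcp [503.257  74.087 113.898] book [-25.573  52.316 113.898] 
R_book
 [[ 0.002  0.001 -1.   ]
 [ 0.866  0.5    0.002]
 [ 0.5   -0.866 -0.   ]] 
F [-0.353 -1.982  0.215] w 0.2604307932126612 q [  9.762 -14.797 -18.208 -28.466 -76.056 -17.898]
114 [-0.174 -0.23  -0.012]
120 [-0.018 -0.021 -0.012]
126 [ 0.113  0.205 -0.011]
```

View pics/s5.png

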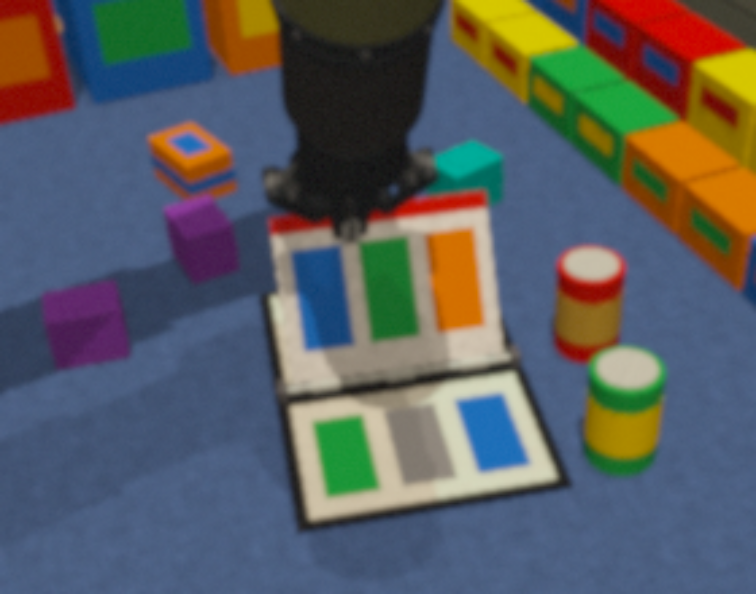

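The leaf is over the spine: the red strip runs from (270,222) to (488,200), with the fingertip just inside it at (350,230). Now I fold it down.

Request:
jog_arm(
  series=[
    {"dp": [0.12,0.21,0],"angular": [0,0,0],"gripper": 0},
    {"dp": [0.11,0.24,0],"angular": [0,0,0],"gripper": 0},
    {"dp": [0.08,0.25,0],"angular": [0,0,0],"gripper": 0},
    {"dp": [0.05,0.26,0],"angular": [0,0,0],"gripper": 0},
    {"dp": [0.02,0.26,0],"angular": [0,0,0],"gripper": 0},
    {"dp": [-0.01,0.22,0],"angular": [0,0,0],"gripper": 0},
    {"dp": [-0.03,0.22,0],"angular": [0,0,0],"gripper": 0},
    {"dp": [-0.05,0.21,0],"angular": [0,0,0],"gripper": 0},
    {"dp": [-0.07,0.2,0],"angular": [0,0,0],"gripper": 0},
    {"dp": [0,0,0],"angular": [0,0,0],"gripper": 0},
  ],
)

```text
clock: 13.95
eef_pos: [515.7, 132.9, 28.7]
eef_rot: [[0.189, 0.107, -0.976], [0.846, 0.488, 0.217], [0.499, -0.867, 0.002]]
contact_force: [-1.7, 0.2, -0.2]
gripper_width: -0.1
```

```bash
python3 - <<'E'
from plan import *
st=show()
for d in (174,177,180): print(d,to_tool(B+RB@np.array([-25,*tip(d)])))
E
```

```text
13.95 tcp [515.706 132.878  28.724] book [-26.04  112.409  28.724] 
R_book
 [[ 0.003 -0.    -1.   ]
 [ 0.867  0.499  0.002]
 [ 0.499 -0.867  0.002]] 
F [-1.741  0.164 -0.179] w -0.06823790919798305 q [ 16.655  -9.604 -22.843 -28.983 -64.276 -19.313]
174 [ 0.03   0.    -0.021]
177 [-0.011  0.102 -0.021]
180 [-0.057  0.203 -0.021]
```

Request:
jog_arm(
  series=[
    {"dp": [-0.03,0.06,0],"angular": [0,0,0],"gripper": 0},
    {"dp": [-0.03,0.05,0],"angular": [0,0,0],"gripper": 0},
    {"dp": [-0.03,0.05,0],"angular": [0,0,0],"gripper": 0},
    {"dp": [0,0,0],"angular": [0,0,0],"gripper": 0},
  ],
)

```text
clock: 14.45
eef_pos: [516.3, 133.0, 20.7]
eef_rot: [[0.188, 0.108, -0.976], [0.845, 0.488, 0.217], [0.5, -0.866, 0.0]]
contact_force: [0.2, 0.1, -0.0]
gripper_width: 0.0
```

```bash
cat > leaf.py <<'E'
from plan import *
def leaf():
    for k in("side","top"):
        w=tb(pts(arm.snapshot(k)))
        m=(abs(w[...,0])<80)&(w[...,1]>20)&(w[...,1]<130)&(w[...,2]<40); m&=~((abs(w[...,0]+25)<45)&(w[...,2]>18+w[...,1]*.0+6))
        P=w[m]; 
        A=np.c_[P[:,1],np.ones(len(P))]; k1=np.linalg.lstsq(A,P[:,2],rcond=None)[0]
        o=w[(abs(w[...,0])<80)&(w[...,1]>110)&(w[...,1]<130)&(w[...,2]<40)]
        print(k,len(P),"slope",k1,"z near edge",np.percentile(o[:,2],[20,50,80]))
E
python3 - <<'E'
from leaf import *
show(); leaf()
E
```

```text
14.45 tcp [516.316 133.003  20.689] book [-25.47  112.662  20.689] 
R_book
 [[ 0.002  0.001 -1.   ]
 [ 0.866  0.5    0.003]
 [ 0.5   -0.866  0.   ]] 
F [ 0.175  0.124 -0.013] w 0.00010270118565195689 q [ 16.607  -9.037 -23.182 -29.218 -63.413 -18.729]
side 2054 slope [ 0.033 11.599] z near edge [14.31  15.452 16.424]
top 673 slope [ 0.028 13.85 ] z near edge [14.186 16.895 20.249]
```

Request:
jog_arm(
  series=[
    {"dp": [-0.02,0.03,0],"angular": [0,0,0],"gripper": 0},
    {"dp": [-0.01,0.02,0],"angular": [0,0,0],"gripper": 0},
    {"dp": [0,0,0],"angular": [0,0,0],"gripper": 0},
  ],
)

```text
clock: 14.92
eef_pos: [516.4, 133.0, 17.9]
eef_rot: [[0.188, 0.109, -0.976], [0.845, 0.488, 0.217], [0.5, -0.866, 0.0]]
contact_force: [0.3, 0.5, 0.5]
gripper_width: 0.0
```

Request:
jog_arm(
  series=[
    {"dp": [-0.01,0.02,0],"angular": [0,0,0],"gripper": 0},
    {"dp": [0,0,0],"angular": [0,0,0],"gripper": 0},
  ],
)

```text
clock: 15.18
eef_pos: [516.5, 133.1, 17.0]
eef_rot: [[0.188, 0.109, -0.976], [0.845, 0.488, 0.217], [0.5, -0.866, -0.0]]
contact_force: [-0.2, 0.0, 1.9]
gripper_width: 0.1
```

Contact now shows about 2 N upward. I'll retreat straight up and check.

Request:
jog_arm(
  series=[
    {"dp": [0.1,-0.2,0],"angular": [0,0,0],"gripper": 0},
    {"dp": [0,-0.6,0],"angular": [0,0,0],"gripper": 0},
    {"dp": [0,-1,0],"angular": [0,0,0],"gripper": 0},
    {"dp": [0,-1,0],"angular": [0,0,0],"gripper": 0},
    {"dp": [-0.6,-0.8,0],"angular": [0,0,0],"gripper": 0},
    {"dp": [-1,0,0],"angular": [0,0,0],"gripper": 0},
    {"dp": [-1,0,0],"angular": [0,0,0],"gripper": 0},
    {"dp": [-1,-0.5,0],"angular": [0,0,0],"gripper": 0},
    {"dp": [-1,-0.6,0],"angular": [0,0,0],"gripper": 0},
    {"dp": [-0.5,-0.3,0],"angular": [0,0,0],"gripper": 0},
    {"dp": [0,0,0],"angular": [0,0,0],"gripper": 0},
  ],
)

```text
clock: 16.55
eef_pos: [441.8, -202.1, 108.5]
eef_rot: [[0.191, 0.109, -0.975], [0.845, 0.487, 0.22], [0.499, -0.866, 0.001]]
contact_force: [0.1, 0.4, -0.4]
gripper_width: 0.1
```

```bash
python3 - <<'E'
from leaf import *
show(); leaf()
s=arm.snapshot("top"); w=pts(s); b=tb(w); z=b[...,2]
m=(z>38)&(z<65)&(b[...,1]>120)&(b[...,1]<240)&(abs(b[...,0])<70)
P=b[m]; print("carton",len(P),cv2.minAreaRect(P[:,:2].astype(np.float32)),np.percentile(P[:,2],[5,50,95]) if len(P) else 0)
for n,(u,v) in dict(red=(321,184),green=(369,201),black=(471,206),bowl=(489,263),p1=(217,280),tq=(226,181),blue=(156,203),orange=(162,267)).items(): print(n,np.nanmedian(w[v-3:v+4,u-3:u+4].reshape(-1,3),0).round())
s=arm.snapshot("side"); cv2.imwrite("pics/s6.png",s["image"])
E
```

```text
16.55 tcp [ 441.794 -202.141  108.474] book [ -26.287 -230.666  108.474] 
R_book
 [[ 0.005  0.002 -1.   ]
 [ 0.866  0.499  0.006]
 [ 0.499 -0.866  0.001]] 
F [ 0.132  0.435 -0.44 ] w 0.0938007971058031 q [-24.373  -2.832  -7.892 -29.283 -91.41   12.589]
side 665 slope [-0.003 11.745] z near edge [10.381 11.349 12.603]
top 2529 slope [ 0.002 13.41 ] z near edge [10.524 13.786 16.735]
carton 429 ((-19.338871002197266, 186.9276123046875), (46.07764434814453, 60.70235824584961), 83.40129852294922) [44.137 49.837 55.369]
red [669.  -4.  80.]
green [ 625. -126.   81.]
black [ 618. -389.   70.]
bowl [ 429. -309.  497.]
p1 [423. 257.  51.]
tq [680. 242.  50.]
blue [620. 422.  46.]
orange [455. 398.  47.]
```

View pics/s6.png

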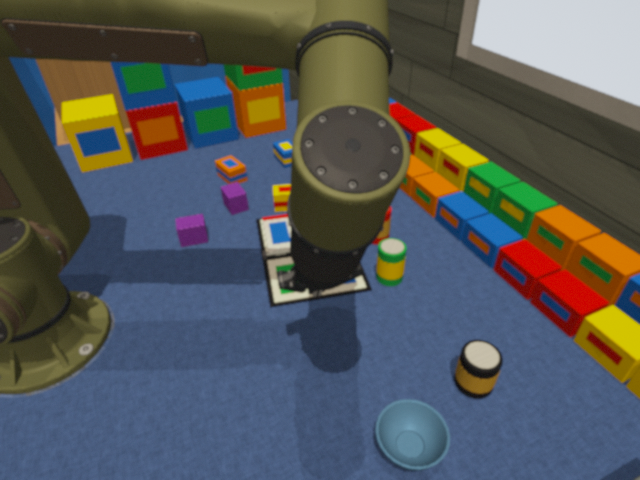

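The leaf is flat (slope about 0, top at 12–13 mm) and the carton stands level off the book at (283,197). The bowl at (412,435) looks unmoved; only the arm hides it in the top view. The robot is touching nothing, so I'm handing in.

```bash
python3 -c "
from bench import arm; print(arm.finish_job())"
```

```text
the job is handed in; nothing more can be done
None
```

I slid the yellow carton off the left page onto the counter with the fingertips, then pushed the leaf over the spine and flat onto the left page. I handed the job in at about 17 s of the 58 s allowed. It gave no verdict.

**Last checks:**
- **Leaf:** it lies flat on the left page. The measured slope is within 0.003 rad of zero, and its upper face is about 12–13 mm above the counter.
- **Carton:** it stands upright at book (-19, 187) mm. Its top is at 50 mm, and its near edge is about 16 mm clear of the board.
- **Other things:** the two tins behind the book, the black tin, the blue and orange cartons, and the two look-alikes I re-measured are all within 1 mm of where they started.
- **Forces:** the tool force never read above about 4 N at the end of a move. It isn't reported during moves, so brief peaks would not show.

**Not measured:**
- **Bowl:** the arm hid it in the last top view, so that depth reading is invalid. It looks unmoved in the side view, and the arm's path stayed clear of it.
- **Second purple look-alike:** I did not re-measure the one nearest the robot. It also looks unmoved in the side view.

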